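Wedge a heel blank tight in the clamping jig

ROBOT

A 7-joint arm with a two-finger parallel gripper is mounted at the origin on a cart in front of the work surface, level with it; the furniture and walls round the work are solid. World frame = base frame: x ahead of the robot, y to its left, z up, the work surface at z = 0. Lengths are in mm, angles in rad, forces in N, time in s.
With the tool pointing down it reaches from about 350 to 900 mm from the base axis. Payload 7.2 kg.
Tool frame: the origin (TCP) lies on the centre line of the jaws, within the pads' length; the fingertips stand 17 mm ahead of it and the grasp point (between the pads) lies 2 mm behind it; z points along the fingers, y is the line along which they close (so a half turn about z gives the same grasp; the last joint's range is limited). The gripper opens to 88 mm and grips with 3 to 60 N. Pads are 20 mm wide; open, the fingers measure 115 mm over their backs; the gripper's body (75 mm by 178 mm) begins 61 mm behind the grasp point.
Start: joints at [-1.331, 0.411, -0.013, 1.596, 0.006, 1.134, -0.082], TCP at [189.361, 595.626, 239.653] pointing down, gripper open.
Joint ranges: [-2.95, 2.95], [-0.29, 1.99], [-1.47, 1.44], [0.14, 2.54], [-1.03, 4.17], [0.13, 1.85], [-2.86, 2.86]. Speed limits (rad/s): [2.39, 2.39, 3.01, 3.01, 3.14, 3.14, 3.14].

INTERFACE

Orientations are given as a 3x3 rotation matrix whose columns are the frame's x, y, z axes.
In Python, from rig import status, get_image, env gives the robot as it stands.
- The arm moves only by the tool move_arm, never from a script. Its argument "targets" is a list of rows, each a list of 7 numbers: the closure, from 0 (fully open) to 1 (shut), then the shift along the tool's x, y, z in units of 25 mm (1.0 is 25 mm), then the turn, a rotation vector about the tool's x, y, z in units of 6 degrees (1.0 is 6 degrees). In form: [[claw, tx, ty, tz, wx, wy, wz], ...]. A call has exactly 10 rows; each row is the pose to reach, as a shift and turn from the pose commanded when the call began, along the tool's axes at that moment; what a row does not reach only later rows make up. A row lasts 1/12 s, in which the tool goes at most 41.7 mm and 7.16 degrees, less where a joint would pass 70% of its speed; a pose out of reach is approached as far as the arm can. A call with a gripper value outside its range is refused whole. The fingers move at their own pace and stop on an object; the grip force is fixed at half the most. Time passes only in rows, so rows that repeat a pose let the fingers close, or fill a call up. It gives the time, the measured TCP pose, the force, the opening and the grip force at its end, in the units of the state.
- status.state(): the state, without advancing time (a new reading comes with each control period).
- get_image(name): name is "scene" or "top" or "wrist"; returns a dict with "image" (400x640x3 uint8, red, green, blue), "fx", "fy", "cx", "cy" (pixels), "D" ([k1, k2, p1, p2, k3] as OpenCV has them; the pictures are not rectified), "R" (3x3) and "t" (3): a world point X has camera coordinates R X + t. Camera axes: x right, y down, z forward; pixel columns grow to the right and rows downward; lengths in mm; the calibration is good to about 2 mm. A picture is of the moment at which its call begins. There is no depth.
- env.sign_off(): hands the job in; it is judged then, once.
The state is a dict: "t": time; "q": joint angles; "dq": joint speeds; "joint_efforts": joint torques, N m; "tcp_pos": TCP position; "orientation": TCP orientation; "contact_force": force on the tool from outside, world axes, zero at the start; "wrist_torque": the same for the moment, N m; "gripper_width": finger opening in mm; "finger_force": force on a finger pad.
Only numpy, scipy, OpenCV 4.12 (cv2) and the standard library are available. Lean on these libraries where they do the work, as an engineer would, in place of code of your own. Each camera call takes 0.05 s, during which the arm holds its last target. There are 200 camera calls.

TASK

Clamp the freshly glued heel blank in the wedge jig: slide the end stop along the rail until its brass pointer is in line with the red marker, which brings the blank along with it, then take the wooden wedge by its peg and slide it, thin end first and flat on the board, into the wide end of the gap between blank and skewed cleat until it jams and presses the blank flush against the fence, with its end still against the stop. Finish while still holding the wedge and pushing it home firmly, and leave the other things on the bench where they are.

Things in the scene. Friction and masses are not known exactly. Their poses are not given: they have to be found in the camera images.
- jig: wedge-clamping jig fixed to the bench: plywood board 10 mm thick. Origin: on the bench under the board, which spans x -72..+72, y -175..+165 mm of this frame (z up; y along the fence, +y to the robot's left). Fence along the far side, skewed cleat along the near side; the gap between heel blank and cleat is wide and open at the -y end, where the wedge is set on the board, and narrows to +y
- fence: aluminium fence rail of the jig (origin and axes of the jig): clamping face is the plane x = +35 mm, facing -x; from y -110 to +165 mm, top 42 mm above the bench
- cleat: dark wooden cleat screwed to the board at a skew (origin and axes of the jig), top 30 mm above the bench; its inner face runs straight from (x -49.4, y -110) to (x -30, y +45) mm of the jig
- jig_gap (a point): point on the board's surface (x -30, y -27, z +10 mm of the jig; jig axes): with the blank flush and the wedge tight, the foot of the wedge's peg axis is here, give or take a few mm along y
- stop (a joint): end stop that slides along the fence rail; 0 = parked at the +y end, grows (m, up to 0.105) as it moves to -y; stays where it is left; takes about 8 N to move
- stop_grip (a point): centre of the end stop's upright black finger grip: 18 mm in jig x, 28 mm in jig y, from 49.5 to 81.5 mm above the bench, this point 66 mm above it; jig axes
- stop_pointer (a point): tip of the end stop's brass index pointer, over the white scale on the rail's top; a brass line over the middle of the black finger grip and down its front lies at the same jig y; jig axes
- marker_tip (a point): tip of the red setting marker clipped on the rail's back edge; jig axes. Pointer and marker are in line when their jig y is equal
- stop_face (a point): centre of the -y face of the end stop's arm, which pushes and locates the end of the heel blank; 20 mm above the bench, 20 mm to -y of the pointer; jig axes
- heel_blank: heel blank, three leather lifts and a black rubber top piece in one block: 56 (x) x 84 (y) x 20 (z) mm, 0.14 kg, loose on the board, a few mm off the fence. Origin: centre of its underside; its +x long side goes against the fence, its +y end against the stop
- blank_center (a point): centre of the heel blank; axes as the blank
- wedge: wooden wedge lying flat, 112 long x 24 mm high, 0.09 kg. Origin: on the underside, below the peg; +y to the thin nose (72 mm ahead; thick end 40 mm behind). Straight face, for the blank, at x = +9 mm (bevelled at the nose); sloping face, for the cleat, from x = 0 at the nose to x = -14 mm at the thick end: the cleat's slope (1 in 8), so with wedge and jig axes parallel it lies full against the cleat
- wedge_peg (a point): on the axis of the wedge's upright round dark peg, 46 mm above the wedge's underside; peg 19 mm across, from the wedge's top (24 mm) to 66 mm above its underside; axes as the wedge
- wedge_nose (a point): middle of the wedge's nose end, 72 mm ahead of the peg axis, half-way up (12 mm); nose end 5.5 mm thick: the last 26 mm of the straight face are bevelled by 3.5 mm; axes as the wedge
- glue_tube: white glue tube, 120 x 58 x 37 mm; stands near the work, to be left alone. Origin: centre of its underside
- jar_blue: polish jar with blue lid, 79 mm across, 70 mm high; stands near the work, to be left alone. Origin: centre of its underside
- tin_black: flat black polish tin, 95 mm across, 27 mm high; stands near the work, to be left alone. Origin: centre of its underside
- heel_tap_1: black rubber heel piece lying flat, 74 x 74 x 9 mm; stands near the work, to be left alone. Origin: centre of its underside
- tin_red: flat red polish tin, 66 mm across, 19 mm high; stands near the work, to be left alone. Origin: centre of its underside
- spool_1: wooden spool of pale thread, 42 mm across, 55 mm high; stands near the work, to be left alone. Origin: centre of its underside

How it is judged (in metres and radians):
On the way, in this order (a step that is already met when the one before it is completed fails the run):
1. the end stop stands with its pointer in line with the red marker (within 5 mm) (y of stop_pointer in the frame of marker_tip between -0.005 and 0.005 m and velocity of joint stop between -0.01 and 0.01 m/s), for 0.2 s.
2. the wedge's nose is in the gap between blank and cleat, flat on the board (y of wedge_nose in the frame of jig above 0 m and x of wedge_nose in the frame of jig between -0.046 and -0.018 m and angle between wedge_peg's own z axis and vertical below 0.07 rad and z of wedge_nose in the frame of jig below 0.027 m), for 0.1 s.
At the end, for the whole second after the job is handed in: Pointer within 5 mm of the marker; blank flat, within 1.5 mm of the fence, parallel (0.03 rad), end within 4 mm of the stop; wedge flat in the gap, nose 20 mm past mid-jig; wedge-blank and blank-fence forces over 3 N; fingers still press the wedge (over 2 N), not the blank; nothing moves (y of stop_pointer in the frame of marker_tip between -0.005 and 0.005 m and x of blank_center in the frame of jig above 0.0055 m and angle between the y axis of heel_blank and the y axis of jig, either way round below 0.03 rad and z of blank_center in the frame of jig below 0.0225 m and angle between blank_center's own z axis and vertical below 0.04 rad and y of blank_center in the frame of stop_face above -0.046 m and y of wedge_nose in the frame of jig above 0.02 m and x of wedge_nose in the frame of jig between -0.046 and -0.018 m and angle between wedge_peg's own z axis and vertical below 0.07 rad and z of wedge_nose in the frame of jig below 0.027 m and contact force between heel_blank and fence above 3 N and contact force between wedge and heel_blank above 3 N and contact force between the fingers and wedge above 2 N and contact force between the fingers and heel_blank below 0.2 N and linear speed of each of heel_blank, wedge below 0.01 m/s); the arm keeps its last pose, push and grip.
It fails at once if a bystander (glue tube, jar, tin, rubber heel piece or spool) is knocked away by more than 30 mm (distance of any of glue_tube, jar_blue, tin_black, heel_tap_1, tin_red, spool_1 from where it was at the start of the episode above 0.03 m).
It also fails if it takes over 58 s, if anything falls off the work surface, if the arm or the gripper's body presses on something with over 40 N, if the wrist force passes 120 N, or if a joint passes its speed limit or range.

## Working session

There is one attempt and no reset: what is moved stays moved. The work goes in short steps, Python scripts to look and compute and a tool call to move; the robot and the scene stay as the last step left them, time stands still between calls to the robot, and variables do not carry over. Pictures are saved under pics/ and viewed, at most 10 in all, crops included, and the job is handed in when it is done.

Besides the shell and the picture viewer there is one more tool, called after ">>>" by a JSON object that holds its "method" and its "body", one argument or row to a line. move_arm: Moves the arm, as the interface text tells. Its arguments: {"type":"object","properties":{"targets":{"type":"array"}},"required":["targets"]}

```bash
mkdir -p pics; ls; python3 - <<'E'
from rig import status,get_image
import cv2,numpy as np
for n in ["scene","top"]:
    d=get_image(n); cv2.imwrite(f"pics/{n}0.png",d["image"][:,:,::-1])
    print(n,d["fx"],d["cx"],d["cy"],d["D"],np.round(d["R"],3).tolist(),np.round(d["t"],1), (-np.array(d["R"]).T@d["t"]).round())
print(status.state())
E
```

```text
pics
scene 419.12727587015326 317.4020043019998 199.3771395610059 [-0.01676795  0.          0.          0.          0.        ] [[0.835, -0.55, -0.018], [-0.384, -0.559, -0.734], [0.393, 0.62, -0.679]] [-426.6  290.3  915.6] [ 108. -640.  827.]
top 384.26049918329437 318.78193150077277 192.2199838190876 [-0.03527626  0.          0.          0.          0.        ] [[-0.026, -0.999, 0.026], [-0.991, 0.023, -0.131], [0.13, -0.029, -0.991]] [  24.6  545.  1095.9] [ 398.   44. 1157.]
{'t': 0.1, 'q': array([-1.33118999,  0.41181669, -0.01272629,  1.59689895,  0.00563626,
        1.13431396, -0.08219628]), 'dq': array([ 1.56689427e-03, -1.31391143e-03,  1.81261976e-03, -1.65858121e-03,
        8.27583691e-05, -2.74204796e-03, -1.61685884e-04]), 'joint_efforts': array([ 3.07512142e-03, -5.89094424e+01,  6.43937364e-01, -2.91709524e+01,
       -5.37855690e-02,  1.44632708e-02,  3.22868209e-05]), 'tcp_pos': array([189.26861801, 595.22713054, 238.92024064]), 'orientation': array([[-9.53017473e-01,  3.02915178e-01, -3.03047842e-04],
       [ 3.02915304e-01,  9.53016499e-01, -1.36803357e-03],
       [-1.25588539e-04, -1.39555772e-03, -9.99999018e-01]]), 'contact_force': array([-1.04664485, -0.22050034,  0.32788951]), 'wrist_torque': array([ 0.04016356, -0.01848794, -0.03130683]), 'finger_force': 0.0, 'gripper_width': 87.78996788196345}
```

View pics/top0.png

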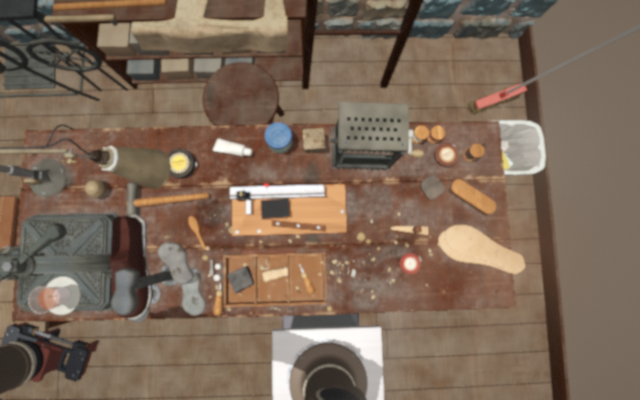

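View pics/scene0.png

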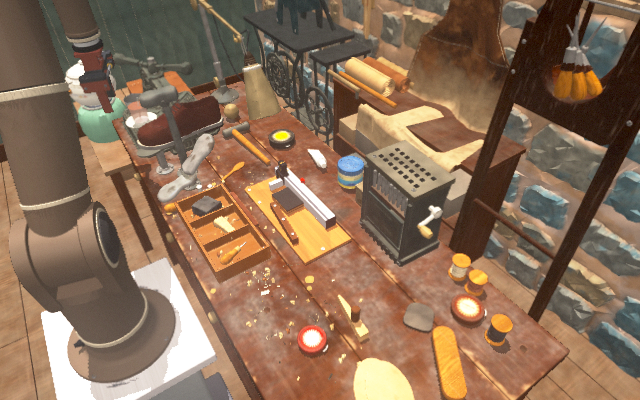

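The top view shows the board at cols 231–347, rows 184–234. The stop and grip are near (245,197), the red marker near (267,184), the blank at (275,208), and the wedge with its peg at about (409,230). Next I'll enlarge both areas.

```bash
python3 - <<'E'
import cv2,numpy as np
t=cv2.imread("pics/top0.png"); s=cv2.imread("pics/scene0.png")
a=cv2.resize(t[175:240,225:355],(780,390),interpolation=cv2.INTER_CUBIC)
b=cv2.resize(t[215:245,380:440],(390,195),interpolation=cv2.INTER_CUBIC)
c=cv2.resize(s[290:350,320:380],(195,195),interpolation=cv2.INTER_CUBIC)
r=np.zeros((195,780,3),np.uint8); r[:,:390]=b; r[:,390:585]=c
cv2.imwrite("pics/crop1.png",np.vstack([a,r]))
cv2.imwrite("pics/crop2.png",cv2.resize(s[155:265,240:355],(627,600),interpolation=cv2.INTER_CUBIC))
E
```

```text
(no output)
```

View pics/crop1.png

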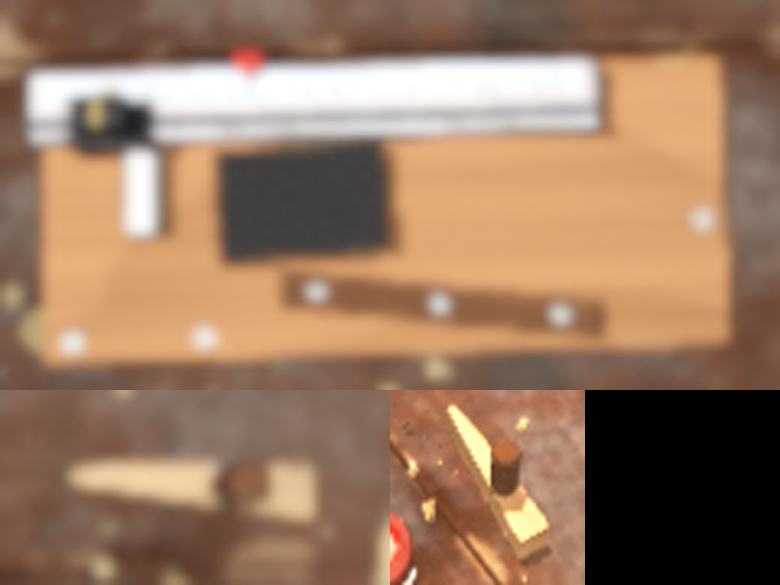

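View pics/crop2.png

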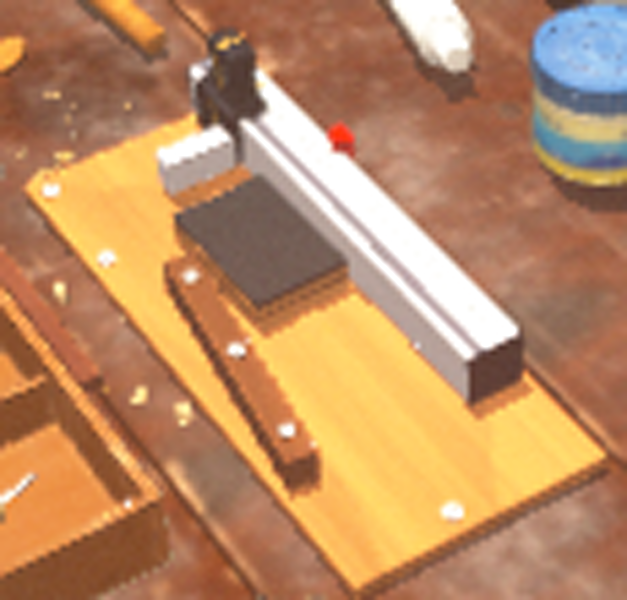

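The crops show these positions:
- **Board:** corners at top-crop (723,56), (732,343) and (42,363).
- **Stop pointer and marker:** pointer at (97,115), marker at (248,62).
- **Wedge:** nose points left (+y), with its straight face on the far side and the peg at about (245,480).

I'll measure coarsely from these.

```bash
cat > h.py <<'E'
import numpy as np,cv2
from scipy.spatial.transform import Rotation as Ro
from rig import status,get_image
def ray(d,px,z):
    K=np.array([[d["fx"],0,d["cx"]],[0,d["fy"],d["cy"]],[0,0,1.]])
    p=cv2.undistortPoints(np.array(px,float).reshape(-1,1,2),K,np.array(d["D"])).reshape(-1,2)
    R=np.array(d["R"]);t=np.array(d["t"]);c=-R.T@t
    v=np.c_[p,np.ones(len(p))]@R
    return c+v*((z-c[2])/v[:,2])[:,None]
def proj(d,X):
    K=np.array([[d["fx"],0,d["cx"]],[0,d["fy"],d["cy"]],[0,0,1.]])
    return cv2.projectPoints(np.array(X,float).reshape(-1,1,3),cv2.Rodrigues(np.array(d["R"]))[0],np.array(d["t"]),K,np.array(d["D"]))[0].reshape(-1,2)
def go(target,yaw):
    "units to TCP target; yaw = world angle of tool y axis (mod pi)"
    s=status.state();R=s["orientation"];p=s["tcp_pos"]
    y=np.array([np.cos(yaw),np.sin(yaw),0]);y=y if y@R[:,1]>0 else -y
    z=np.array([0,0,-1.]);G=np.c_[np.cross(y,z),y,z]
    print("shift",(R.T@(np.array(target)-p)/25).round(2),"turn",(np.degrees(Ro.from_matrix(R.T@G).as_rotvec())/6).round(2),"q",s["q"].round(2),"tcp",p.round(1))
E
python3 - <<'E'
from h import *
d=get_image("top");s=get_image("scene")
T=lambda L:[(225+(u+.5)/6-.5,175+(v+.5)/6-.5) for u,v in L]
c=ray(d,T([(723,56),(732,343),(42,363)]),10);print("board top",c.round(1)[:,:2])
S=lambda L:[(240+(u+.5)*115/627-.5,155+(v+.5)*110/600-.5) for u,v in L]
c2=ray(s,S([(605,458),(355,588),(26,186)]),10);print("board scene",c2.round(1)[:,:2])
for c in(c,c2):
    print(np.linalg.norm(c[0]-c[1]),np.linalg.norm(c[1]-c[2]),"yaw",np.arctan2(*(c[2]-c[1])[[1,0]])-np.pi/2)
print("ptr",ray(d,T([(97,115)]),82),"marker",ray(d,T([(248,62)]),42))
W=lambda L:[(380+u/6.5,215+(v-390)/6.5) for u,v in L]
print("nose,thick far,near",ray(d,W([(68,478),(316,462),(316,520)]),24).round(1),"peg",ray(d,W([(245,480)]),66).round(1))
print("peg scene",ray(s,[(320+117/3.25,290+(450-390)/3.25)],66).round(1))
go([500,60,260],np.pi/2)
E
```

```text
board top [[572.3 -69.7]
 [428.2 -69.2]
 [426.9 271.8]]
board scene [[569.5 -68. ]
 [428.9 -67.5]
 [428.  268.3]]
144.11669305339274 340.9292846592561 yaw 0.0038859839610263514
140.600247022827 335.8468207131929 yaw 0.0029175319621710383
ptr [[539.99142675 232.02778578  82.        ]] marker [[569.65826702 165.59699948  42.        ]]
nose,thick far,near [[ 433.8 -198.2   24. ]
 [ 438.  -312.8   24. ]
 [ 411.7 -311.2   24. ]] peg [[ 429.5 -267.5   66. ]]
peg scene [[ 430.7 -270.3   66. ]]
shift [-18.33 -16.64  -0.82] turn [-0.01 -0.   -2.94] q [-1.33  0.41 -0.01  1.6   0.01  1.13 -0.08] tcp [189.3 595.4 239.1]
```

```bash
python3 -c "
from h import *
go([520,190,380],np.pi/2)"
```

```text
shift [-17.52 -11.45  -5.62] turn [-0.01 -0.   -2.94] q [-1.33  0.41 -0.01  1.6   0.01  1.13 -0.08] tcp [189.3 595.4 239.1]
```

>>> {"method": "move_arm", "body": {
  "targets": [
    [0,0,0,-1.6,0,0,0],
    [0,0,0,-3.2,0,0,0],
    [0,0,0,-4.8,0,0,0],
    [0,-1,-0.65,-5.6,0,0,-0.5],
    [0,-2.3,-1.5,-5.6,0,0,-1],
    [0,-3.6,-2.35,-5.6,0,0,-1.5],
    [0,-4.9,-3.2,-5.6,0,0,-2],
    [0,-6.2,-4.05,-5.6,0,0,-2.5],
    [0,-7.5,-4.9,-5.6,0,0,-2.94],
    [0,-8.8,-5.75,-5.6,0,0,-2.94]
  ]
}}

```text
t: 1.03
tcp_pos: [356.3, 390.2, 379.7]
orientation: [[-1.0, -0.003, 0.0], [-0.003, 1.0, 0.0], [-0.0, 0.0, -1.0]]
contact_force: [0.5, 0.2, -0.6]
gripper_width: 87.9
finger_force: 0.0
```

```bash
python3 -c "
from h import *
go([520,190,200],np.pi/2)"
```

```text
shift [-6.52 -8.03  7.19] turn [0.   0.   0.03] q [-0.99  0.15  0.08  1.62 -0.01  1.37  0.66] tcp [356.3 390.2 379.7]
```

>>> {"method": "move_arm", "body": {
  "targets": [
    [0,-0.95,-1.2,0,0,0,0],
    [0,-1.9,-2.4,0,0,0,0],
    [0,-2.85,-3.6,0.3,0,0,0],
    [0,-3.8,-4.8,1,0,0,0],
    [0,-4.7,-5.8,2,0,0,0],
    [0,-5.6,-6.8,3,0,0,0],
    [0,-6.2,-7.6,4.2,0,0,0],
    [0,-6.5,-8,5.2,0,0,0],
    [0,-6.5,-8,5.6,0,0,0],
    [0,-6.5,-8,5.6,0,0,0]
  ]
}}

```text
t: 1.87
tcp_pos: [516.6, 191.4, 237.3]
orientation: [[-1.0, 0.001, -0.004], [0.001, 1.0, -0.002], [0.004, -0.002, -1.0]]
contact_force: [0.6, 0.6, -0.1]
gripper_width: 88.0
finger_force: 0.0
```

```bash
python3 - <<'E'
from h import *
d=get_image("wrist");cv2.imwrite("pics/w1.png",d["image"][:,:,::-1])
C=-np.array(d["R"]).T@d["t"];print(C.round(),d["fx"],np.round(d["R"],2).tolist(),status.state()["tcp_pos"])
E
```

```text
[442. 191. 383.] 305.00237489907215 [[0.0, 1.0, -0.0], [0.96, -0.0, 0.27], [0.27, -0.0, -0.96]] [517.09361656 192.79652516 239.15731614]
```

View pics/w1.png

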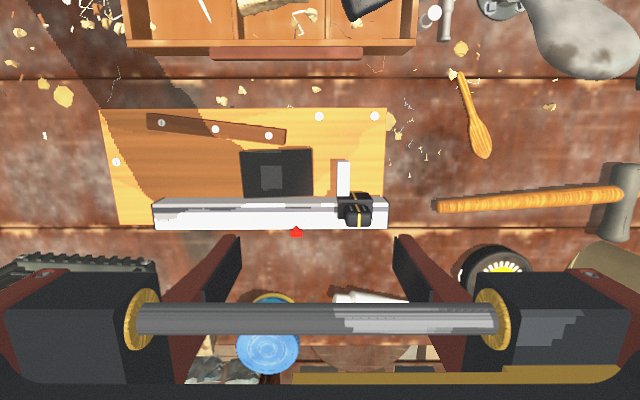

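The wrist view (right = +y, down = +x) shows the red marker at (296,232), the black grip with its brass line at (355,210), and the blank at (277,173). I'll measure these by mask.

```bash
python3 - <<'E'
from h import *
d=get_image("wrist");im=d["image"];hsv=cv2.cvtColor(im,cv2.COLOR_RGB2HSV)
def comp(m,x0,y0,x1,y1,name,z):
    k=np.zeros(m.shape,np.uint8);k[y0:y1,x0:x1]=m[y0:y1,x0:x1]
    n,l,st,ce=cv2.connectedComponentsWithStats(k)
    for i in np.argsort(-st[1:,4])[:3]+1:
        if st[i,4]>5: print(name,st[i],ce[i].round(1),ray(d,[ce[i]],z)[0].round(1))
H,S,V=[hsv[...,i] for i in range(3)]
comp((((H<6)|(H>174))&(S>180)&(V>120)),270,220,320,245,"red",42)
comp((H>15)&(H<35)&(S>110)&(V>90)&True,335,188,375,232,"brass",81.5)
comp((V<70),330,185,380,235,"grip",66)
comp((V<75),230,140,325,205,"blank",30)
# board corners & fence ends
b=((H>8)&(H<25)&(S>90)&(V>140)).astype(np.uint8);b[:, :90]=0;b[:,395:]=0;b[:100]=0;b[235:]=0
n,l,st,ce=cv2.connectedComponentsWithStats(b);i=np.argmax(st[1:,4])+1
c=max(cv2.findContours((l==i).astype(np.uint8),0,1)[0],key=cv2.contourArea)[:,0]
for f in [(-1,-1),(1,-1),(-1,1)]:
    p=c[np.argmax(c@np.array(f))];print("corner",p,ray(d,[p.astype(float)],10)[0].round(1))
print("px fence ends",ray(d,[(152,204),(388,200),(153,229),(388,229)],42).round(1))
s=status.state()
for X in ([500,232,82],[569.6,166,42]): print(proj(d,[X]))
crop=im[185:240,270:380];cv2.imwrite("pics/w1c.png",cv2.resize(crop,(770,385),interpolation=cv2.INTER_CUBIC)[:,:,::-1])
E
```

```text
red [289 225  12  11 106] [294.4 230.9] [572.1 165.3  42. ]
brass [348 188  27   6  92] [364.5 189.6] [512.3 240.8  81.5]
brass [355 212   4  13  42] [356.9 218.4] [543.2 234.1  81.5]
brass [350 191   5   8  20] [352.2 194.6] [517.5 228.4  81.5]
grip [336 202  34  23 310] [348.9 209.3] [537.9 227.3  66. ]
grip [353 192  17   6  81] [360.8 194.5] [521.3 239.5  66. ]
grip [336 192  16   6  41] [345.  195.8] [522.7 222.5  66. ]
blank [ 239  148   72   49 2579] [275.6 171.1] [501.9 143.8  30. ]
corner [ 90 100] [421.3 -73.4  10. ]
corner [394 100] [421.6 282.2  10. ]
corner [ 90 225] [ 576.3 -104.5   10. ]
px fence ends [[538.7  -0.8  42. ]
 [533.8 275.   42. ]
 [569.9  -4.1  42. ]
 [569.7 277.3  42. ]]
[[356.32310152 177.79168679]]
[[294.90081263 228.9174666 ]]
```

View pics/w1c.png

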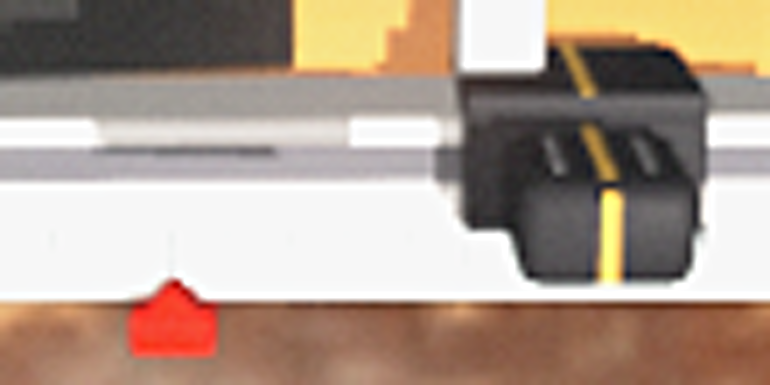

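The wrist crop puts the brass line on the grip's top at (357,218), which is x 543, y 234. The marker tip is at (294.6,225.5), which is x 570, y 165.5. The travel is therefore about −68 mm in y. Descending to grip along y.

```bash
python3 -c "
from h import *
go([543,234,70],np.pi/2)"
```

```text
shift [-1.02  1.61  6.82] turn [ 0.01 -0.    0.02] q [-0.65  0.29  0.25  1.79 -0.08  1.08  1.21] tcp [517.6 193.6 240.4]
```

>>> {"method": "move_arm", "body": {
  "targets": [
    [0,-0.5,0.8,0.8,0,0,0],
    [0,-1,1.6,1.8,0,0,0],
    [0,-1,1.6,3,0,0,0],
    [0,-1,1.6,4.2,0,0,0],
    [0,-1,1.6,5,0,0,0],
    [0,-1,1.6,5.8,0,0,0],
    [0,-1,1.6,6.3,0,0,0],
    [0,-1,1.6,6.7,0,0,0],
    [0,-1,1.6,6.8,0,0,0],
    [0,-1,1.6,6.8,0,0,0]
  ]
}}

```text
t: 2.8
tcp_pos: [543.1, 232.7, 70.1]
orientation: [[-1.0, -0.001, 0.0], [-0.001, 1.0, 0.0], [-0.0, 0.0, -1.0]]
contact_force: [1.2, 0.6, -0.4]
gripper_width: 87.7
finger_force: 0.0
```

>>> {"method": "move_arm", "body": {
  "targets": [
    [0.3,0,0,0,0,0,0],
    [0.5,0,0,0,0,0,0],
    [0.7,0,0,0,0,0,0],
    [0.8,0,0,0,0,0,0],
    [1,0,0,0,0,0,0],
    [1,0,0,0,0,0,0],
    [1,0,0,0,0,0,0],
    [1,0,0,0,0,0,0],
    [1,0,0,0,0,0,0],
    [1,0,0,0,0,0,0]
  ]
}}

```text
t: 3.63
tcp_pos: [543.0, 233.4, 69.6]
orientation: [[-1.0, -0.001, 0.0], [-0.001, 1.0, 0.002], [-0.0, 0.002, -1.0]]
contact_force: [0.9, 5.2, -1.6]
gripper_width: 27.6
finger_force: 30.0
```

>>> {"method": "move_arm", "body": {
  "targets": [
    [1,0,-0.15,0,0,0,0],
    [1,0,-0.35,0,0,0,0],
    [1,0,-0.55,0,0,0,0],
    [1,0,-0.75,0,0,0,0],
    [1,0,-0.95,0,0,0,0],
    [1,0,-1.15,0,0,0,0],
    [1,0,-1.35,0,0,0,0],
    [1,0,-1.55,0,0,0,0],
    [1,0,-1.75,0,0,0,0],
    [1,0,-1.9,0,0,0,0]
  ]
}}

```text
t: 4.47
tcp_pos: [543.1, 187.0, 69.7]
orientation: [[-1.0, -0.002, 0.001], [-0.002, 1.0, 0.003], [-0.001, 0.003, -1.0]]
contact_force: [1.8, 9.0, -3.1]
gripper_width: 28.0
finger_force: 30.0
```

>>> {"method": "move_arm", "body": {
  "targets": [
    [1,0,-0.1,0,0,0,0],
    [1,0,-0.2,0,0,0,0],
    [1,0,-0.3,0,0,0,0],
    [1,0,-0.4,0,0,0,0],
    [1,0,-0.5,0,0,0,0],
    [1,0,-0.6,0,0,0,0],
    [1,0,-0.68,0,0,0,0],
    [1,0,-0.72,0,0,0,0],
    [1,0,-0.72,0,0,0,0],
    [1,0,-0.72,0,0,0,0]
  ]
}}

```text
t: 5.3
tcp_pos: [543.3, 168.9, 69.7]
orientation: [[-1.0, -0.002, 0.001], [-0.002, 1.0, 0.002], [-0.001, 0.002, -1.0]]
contact_force: [2.1, 7.1, -3.2]
gripper_width: 27.9
finger_force: 30.0
```

```bash
python3 - <<'E'
from h import *
d=get_image("wrist");cv2.imwrite("pics/w2.png",d["image"][:,:,::-1])
im=d["image"];hsv=cv2.cvtColor(im,cv2.COLOR_RGB2HSV);H,S,V=[hsv[...,i].astype(int) for i in range(3)]
m=(((H<6)|(H>174))&(S>180)&(V>120)).astype(np.uint8)
n,l,st,ce=cv2.connectedComponentsWithStats(m)
print([(st[i].tolist(),ce[i].round(1)) for i in np.argsort(-st[1:,4])[:4]+1])
print(proj(d,[[570,165.5,42],[543,165.5,81.5]]))
E
```

```text
[([302, 291, 22, 6, 121], array([312. , 293.6]))]
[[312.10391864 283.43561521]
 [310.94381004 276.55197326]]
```

```bash
python3 - <<'E'
import cv2
im=cv2.imread("pics/w2.png");cv2.imwrite("pics/w2c.png",cv2.resize(im[180:310,200:400],(800,520),interpolation=cv2.INTER_CUBIC))
E
```

```text
(no output)
```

View pics/w2c.png

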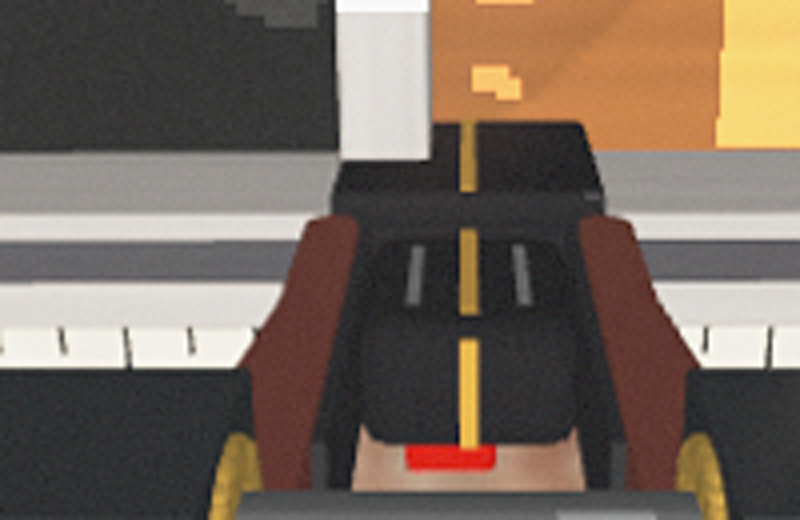

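The brass line sits at col 317 and the marker at col 312.3, so the stop is about 3.5 mm short. The blank already rests against the stop. I'll nudge it, release and rise.

>>> {"method": "move_arm", "body": {
  "targets": [
    [1,0,-0.04,0,0,0,0],
    [1,0,-0.08,0,0,0,0],
    [1,0,-0.12,0,0,0,0],
    [1,0,-0.15,0,0,0,0],
    [1,0,-0.15,0,0,0,0],
    [1,0,-0.15,0,0,0,0],
    [0,0,-0.15,0,0,0,0],
    [0,0,-0.15,0,0,0,0],
    [0,0,-0.15,0,0,0,0],
    [0,0,-0.15,0,0,0,0]
  ]
}}

```text
t: 6.18
tcp_pos: [543.0, 162.1, 69.6]
orientation: [[-1.0, 0.001, -0.0], [0.001, 1.0, -0.0], [0.0, -0.0, -1.0]]
contact_force: [-0.0, 0.5, -0.7]
gripper_width: 51.0
finger_force: 0.0
```

>>> {"method": "move_arm", "body": {
  "targets": [
    [0,0,-0.15,-1,0,0,0],
    [0,0,-0.15,-2.5,0,0,0],
    [0,0,-0.15,-4,0,0,0],
    [0,0.5,-0.5,-5.4,0,0,0],
    [0,1,-1.2,-6,0,0,0],
    [0,1,-1.2,-6,0,0,0],
    [0,1,-1.2,-6,0,0,0],
    [0,1,-1.2,-6,0,0,0],
    [0,1,-1.2,-6,0,0,0],
    [0,1,-1.2,-6,0,0,0]
  ]
}}

```text
t: 7.02
tcp_pos: [517.7, 133.1, 218.3]
orientation: [[-1.0, -0.001, -0.002], [-0.001, 1.0, -0.001], [0.002, -0.001, -1.0]]
contact_force: [-0.3, -0.1, -0.1]
gripper_width: 87.9
finger_force: 0.0
```

```bash
python3 - <<'E'
from h import *
d=get_image("wrist");cv2.imwrite("pics/w3.png",d["image"][:,:,::-1])
im=d["image"];hsv=cv2.cvtColor(im,cv2.COLOR_RGB2HSV);H,S,V=[hsv[...,i].astype(int) for i in range(3)]
P=proj(d,[[570,165.5,42],[543,165.5,81.5]]);print(P)
def comps(m,c,r,name,z):
    c=c.round().astype(int);k=np.zeros(m.shape,np.uint8);sl=np.s_[c[1]-r:c[1]+r,c[0]-r:c[0]+r];k[sl]=m[sl]
    n,l,st,ce=cv2.connectedComponentsWithStats(k)
    for i in np.argsort(-st[1:,4])[:3]+1: print(name,st[i],ce[i].round(1),ray(d,[ce[i]],z)[0].round(1))
comps(((H<6)|(H>174))&(S>180)&(V>120),P[0],15,"red",42)
comps((H>15)&(H<35)&(S>110)&(V>90),P[1],15,"brass",81.5)
b=(V<75)
comps(b,proj(d,[[505,104,30]])[0],45,"blank",30)
k=np.zeros(V.shape,np.uint8);c=proj(d,[[505,104,30]])[0].astype(int);k[c[1]-45:c[1]+45,c[0]-55:c[0]+55]=b[c[1]-45:c[1]+45,c[0]-55:c[0]+55]
n,l,st,ce=cv2.connectedComponentsWithStats(k);i=np.argmax(st[1:,4])+1
cc=max(cv2.findContours((l==i).astype(np.uint8),0,1)[0],key=cv2.contourArea)
bx=cv2.boxPoints(cv2.minAreaRect(cc));print("blank box",ray(d,bx,30).round(1)[:,:2].tolist())
print(status.state()["tcp_pos"])
go([430,-240,240],np.pi/2)
E
```

```text
[[346.03576099 235.1869805 ]
 [350.43712094 224.2861513 ]]
red [340 232  14  10 110] [346.7 237.2] [572.4 166.3  42. ]
brass [349 218   3  15  44] [350.  224.8] [543.6 165.1  81.5]
brass [347 209   5   7  23] [348.8 212.2] [530.6 163.5  81.5]
blank [ 252  149   70   49 2221] [286.5 171.5] [499.5  98.9  30. ]
blank [329 207   7  14  96] [332.1 213.6] [548.2 150.   30. ]
blank [329 200   7   3  15] [332.1 200.6] [532.8 149.8  30. ]
blank box [[475.0, 62.2], [474.9, 137.0], [528.6, 137.2], [528.6, 59.1]]
[517.75049969 133.07240392 218.44099132]
shift [  3.52 -14.92  -0.84] turn [-0.01 -0.02  0.01] q [-0.55  0.28  0.25  1.85 -0.08  1.02  1.31] tcp [517.8 133.1 218.4]
```

The stop is in line to within about 1 mm. Moving over to the wedge.

>>> {"method": "move_arm", "body": {
  "targets": [
    [0,0.3,-1.2,0,0,0,0],
    [0,0.7,-2.8,0,0,0,0],
    [0,1.1,-4.4,0,0,0,0],
    [0,1.5,-6,0,0,0,0],
    [0,1.9,-7.6,0,0,0,0],
    [0,2.3,-9.2,0,0,0,0],
    [0,2.7,-10.8,0,0,0,0],
    [0,3.1,-12.4,0,0,0,0],
    [0,3.4,-14,0,0,0,0],
    [0,3.5,-14.8,0,0,0,0]
  ]
}}

```text
t: 7.9
tcp_pos: [428.6, -241.9, 219.5]
orientation: [[-1.0, 0.004, -0.001], [0.004, 1.0, -0.002], [0.001, -0.002, -1.0]]
contact_force: [-0.8, 0.4, 0.2]
gripper_width: 87.5
finger_force: 0.0
```

```bash
python3 - <<'E'
from h import *
import time
for _ in range(6): d=get_image("wrist")
cv2.imwrite("pics/w4.png",d["image"][:,:,::-1]);print(status.state()["tcp_pos"],proj(d,[[430,-269,66],[434,-198,12]]))
E
```

```text
[ 430.94879824 -235.80063574  219.12791444] [[284.71125605 194.3454502 ]
 [349.44393778 186.68667743]]
```

View pics/w4.png

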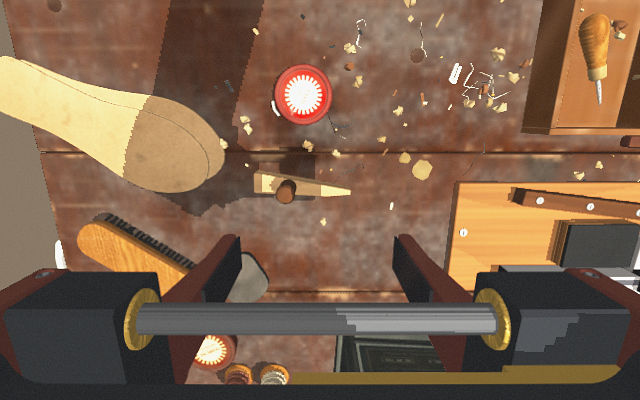

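The wedge is visible with its nose at (351,191) and thick end at (254,172–195). The peg's top is near (287,196). I'll measure it precisely.

```bash
python3 - <<'E'
from h import *
d=get_image("wrist");im=d["image"];hsv=cv2.cvtColor(im,cv2.COLOR_RGB2HSV);H,S,V=[hsv[...,i].astype(int) for i in range(3)]
x0,y0,x1,y1=245,160,360,210
w=np.zeros(V.shape,np.uint8);w[y0:y1,x0:x1]=((V>130)&(H>12)&(S>60))[y0:y1,x0:x1]
n,l,st,ce=cv2.connectedComponentsWithStats(w)
for i in np.argsort(-st[1:,4])[:4]+1: print(st[i])
ys,xs=np.where(w>0)
for c in range(254,354,8):
    r=ys[xs==c]; print(c,(r.min(),r.max()) if len(r) else None,end=" ")
print()
p=np.zeros(V.shape,np.uint8);p[175:210,270:305]=((V<125)&(S>80)&(V>20))[175:210,270:305]
cv2.imwrite("pics/w4c.png",cv2.resize(im[160:215,245:360],(805,385),interpolation=cv2.INTER_CUBIC)[:,:,::-1])
E
```

```text
[ 253  170   98   27 1350]
[269 198  36  12 141]
[245 199  10  11  42]
[329 166   6   5  14]
254 (np.int64(173), np.int64(206)) 262 (np.int64(171), np.int64(209)) 270 (np.int64(172), np.int64(203)) 278 (np.int64(173), np.int64(208)) 286 (np.int64(175), np.int64(209)) 294 (np.int64(176), np.int64(209)) 302 (np.int64(178), np.int64(207)) 310 (np.int64(179), np.int64(195)) 318 (np.int64(180), np.int64(195)) 326 (np.int64(181), np.int64(195)) 334 (np.int64(167), np.int64(193)) 342 (np.int64(173), np.int64(194)) 350 (np.int64(190), np.int64(193))
```

View pics/w4c.png

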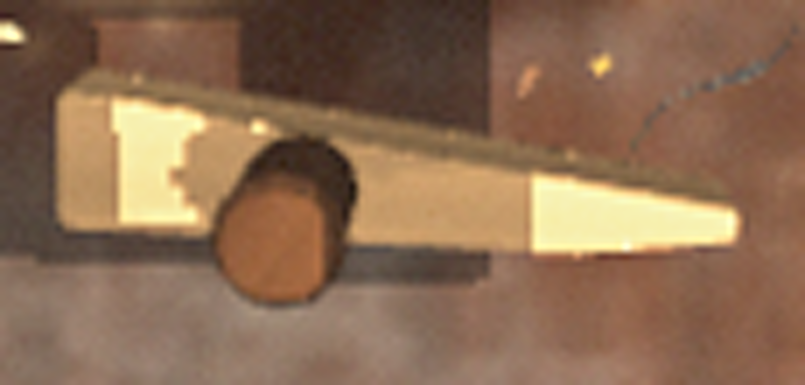

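```bash
python3 - <<'E'
from h import *
d=get_image("wrist")
C=lambda L:[(245+(u+.5)/7-.5,160+(v+.5)/7-.5) for u,v in L]
print("peg",ray(d,C([(272,245)]),66).round(1))
p=ray(d,C([(738,225),(62,228),(530,253),(65,95),(720,200)]),24);print(p.round(1)[:,:2])
a=lambda v:np.arctan2(v[1],v[0])-np.pi/2
print("yaw straight",a(p[2]-p[1]),"yaw slope",a(p[4]-p[3])+np.arctan(1/8), "len",np.linalg.norm(p[0]-(p[1]+p[3])/2))
go([430,-269,46],np.pi/2)
E
```

```text
peg [[ 430.7 -269.8   66. ]]
[[ 437.6 -198. ]
 [ 438.3 -308.9]
 [ 442.4 -232.1]
 [ 416.3 -307.2]
 [ 433.4 -201. ]]
yaw straight -0.05290539091009738 yaw slope -0.035527272371957325 len 110.59144970456249
shift [ 0.04 -1.33  6.93] turn [ 0.01 -0.    0.03] q [-0.02  0.21  0.49  1.96 -0.12  1.    2.1 ] tcp [ 431.  -235.8  219.4]
```

>>> {"method": "move_arm", "body": {
  "targets": [
    [0,0,-0.6,0.8,0,0,0.2],
    [0,0,-1.2,2,0,0,0.45],
    [0,0,-1.36,3.2,0,0,0.45],
    [0,0,-1.36,4.4,0,0,0.45],
    [0,0,-1.36,5.4,0,0,0.45],
    [0,0,-1.36,6.2,0,0,0.45],
    [0,0,-1.36,6.7,0,0,0.45],
    [0,0,-1.36,6.9,0,0,0.45],
    [0,0,-1.36,6.9,0,0,0.45],
    [0,0,-1.36,6.9,0,0,0.45]
  ]
}}

```text
t: 9.13
tcp_pos: [431.0, -270.9, 47.5]
orientation: [[-0.999, 0.046, 0.0], [0.046, 0.999, 0.0], [-0.0, 0.0, -1.0]]
contact_force: [0.7, -0.5, 0.3]
gripper_width: 88.1
finger_force: 0.0
```

>>> {"method": "move_arm", "body": {
  "targets": [
    [0.3,0,0,0,0,0,0],
    [0.6,0,0,0,0,0,0],
    [0.8,0,0,0,0,0,0],
    [1,0,0,0,0,0,0],
    [1,0,0,0,0,0,0],
    [1,0,0,0,0,0,0],
    [1,0,0,0,0,0,0],
    [1,0,0,0,0,0,0],
    [1,0,0,0,0,0,0],
    [1,0,0,0,0,0,0]
  ]
}}

```text
t: 9.97
tcp_pos: [430.5, -271.3, 47.1]
orientation: [[-0.999, 0.047, -0.0], [0.047, 0.999, 0.0], [0.0, 0.0, -1.0]]
contact_force: [-0.4, -0.8, -0.9]
gripper_width: 24.4
finger_force: 0.0
```

>>> {"method": "move_arm", "body": {
  "targets": [
    [1,0,0,0,0,0,0],
    [1,0,0,0,0,0,0],
    [1,0,0,-0.3,0,0,0],
    [1,0,0,-1,0,0,0],
    [1,0,0,-1.8,0,0,-0.2],
    [1,-0.05,0.6,-2.2,0,0,-0.48],
    [1,-0.12,1.6,-2.2,0,0,-0.48],
    [1,-0.2,2.8,-2.2,0,0,-0.48],
    [1,-0.3,4,-2.2,0,0,-0.48],
    [1,-0.38,5,-2.2,0,0,-0.48]
  ]
}}

```text
t: 10.8
tcp_pos: [445.9, -145.1, 102.7]
orientation: [[-1.0, -0.003, 0.0], [-0.003, 1.0, 0.0], [-0.0, 0.0, -1.0]]
contact_force: [0.6, -0.6, -0.7]
gripper_width: 18.5
finger_force: 30.0
```

```bash
python3 - <<'E'
from h import *
go([456.7,-58,97],np.pi/2+.003)
print(status.state()["gripper_width"],status.state()["finger_force"])
E
```

```text
shift [-0.44  3.48  0.23] turn [0. 0. 0.] q [-0.15  0.35  0.44  2.13 -0.23  0.71  2.01] tcp [ 445.9 -145.1  102.7]
18.463079162773724 29.999119341373444
```

>>> {"method": "move_arm", "body": {
  "targets": [
    [1,-0.05,0.4,0,0,0,0],
    [1,-0.15,1.2,0,0,0,0],
    [1,-0.3,2.2,0,0,0,0],
    [1,-0.4,3,0,0,0,0],
    [1,-0.44,3.4,0.2,0,0,0],
    [1,-0.44,3.48,0.2,0,0,0],
    [1,-0.44,3.48,0.2,0,0,0],
    [1,-0.44,3.48,0.2,0,0,0],
    [1,-0.44,3.48,0.2,0,0,0],
    [1,-0.44,3.48,0.2,0,0,0]
  ]
}}

```text
t: 11.63
tcp_pos: [456.5, -61.1, 97.2]
orientation: [[-1.0, -0.001, 0.0], [-0.001, 1.0, -0.0], [-0.0, -0.0, -1.0]]
contact_force: [0.2, 0.0, -0.4]
gripper_width: 18.3
finger_force: 30.0
```

```bash
python3 - <<'E'
from h import *
d=get_image("wrist");cv2.imwrite("pics/w5.png",cv2.resize(d["image"][90:280,200:500],(780,494),interpolation=cv2.INTER_CUBIC)[:,:,::-1])
s=status.state();p=s["tcp_pos"];print(p)
print(proj(d,[[p[0],p[1],p[2]+20],[p[0]+2.75,p[1]+72,p[2]-23],[450.3,-3,30],[469.7,152,30],[479,61,30],[535,-3,42]]))
E
```

```text
[456.54099636 -60.88438963  97.21991458]
[[318.31933544 285.83551458]
 [437.5956908  252.10530208]
 [396.79114657 215.27142471]
 [599.97430172 239.92535414]
 [478.15810008 251.30979452]
 [392.67025085 324.54209465]]
```

View pics/w5.png

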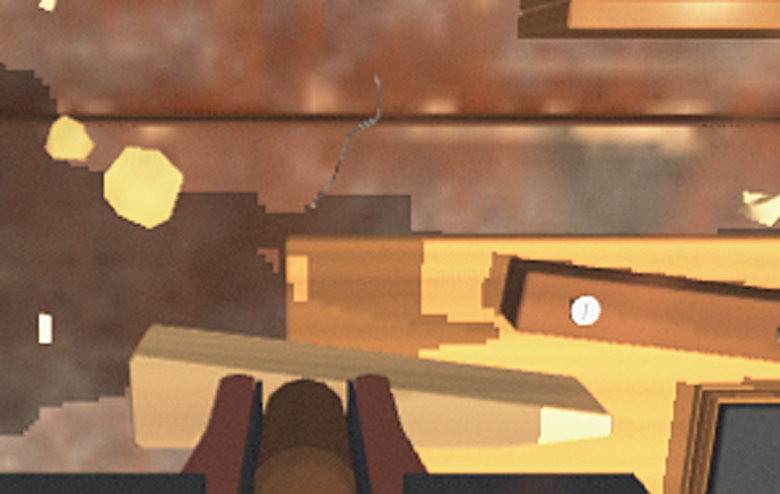

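The crop shows the cleat's end corner at image (398.8,215), against a predicted (396.8,215.3). The wedge's sloping edge is parallel to the cleat, and the blank's near corner is at (476,246), so its near face is at x about 475.5. Lowering the wedge onto the board.

>>> {"method": "move_arm", "body": {
  "targets": [
    [1,0,0,0.3,0,0,0],
    [1,0,0,0.7,0,0,0],
    [1,0,0,1.1,0,0,0],
    [1,0,0,1.35,0,0,0],
    [1,0,0,1.45,0,0,0],
    [1,0,0,1.52,0,0,0],
    [1,0,0,1.56,0,0,0],
    [1,0,0,1.6,0,0,0],
    [1,0,0,1.62,0,0,0],
    [1,0,0,1.62,0,0,0]
  ]
}}

```text
t: 12.52
tcp_pos: [456.8, -59.8, 57.1]
orientation: [[-1.0, -0.003, 0.001], [-0.003, 1.0, 0.0], [-0.001, 0.0, -1.0]]
contact_force: [-1.2, -0.4, 1.5]
gripper_width: 18.6
finger_force: 30.0
```

>>> {"method": "move_arm", "body": {
  "targets": [
    [1,0,0.2,0,0,0,0],
    [1,-0.02,0.5,0,0,0,0],
    [1,-0.04,0.8,0,0,0,0],
    [1,-0.06,1.1,0,0,0,0],
    [1,-0.08,1.4,0,0,0,0],
    [1,-0.1,1.6,0,0,0,0],
    [1,-0.1,1.75,0,0,0,0],
    [1,-0.1,1.85,0,0,0,0],
    [1,-0.1,1.9,0,0,0,0],
    [1,-0.1,1.9,0,0,0,0]
  ]
}}

```text
t: 13.35
tcp_pos: [459.6, -11.3, 57.0]
orientation: [[-1.0, -0.004, 0.001], [-0.004, 1.0, 0.0], [-0.001, 0.0, -1.0]]
contact_force: [0.1, -1.9, 6.3]
gripper_width: 18.3
finger_force: 30.0
```

>>> {"method": "move_arm", "body": {
  "targets": [
    [1,-0.02,0.15,0,0,0,0],
    [1,-0.04,0.35,0,0,0,0],
    [1,-0.07,0.55,0,0,0,0],
    [1,-0.1,0.75,0,0,0,0],
    [1,-0.12,0.95,0,0,0,0],
    [1,-0.15,1.15,0,0,0,0],
    [1,-0.17,1.35,0,0,0,0],
    [1,-0.2,1.55,0,0,0,0],
    [1,-0.22,1.75,0,0,0,0],
    [1,-0.25,1.95,0,0,0,0]
  ]
}}

```text
t: 14.18
tcp_pos: [465.4, 37.1, 57.0]
orientation: [[-1.0, -0.004, 0.001], [-0.004, 1.0, -0.0], [-0.001, -0.0, -1.0]]
contact_force: [-1.5, -4.4, 8.2]
gripper_width: 18.7
finger_force: 30.0
```

>>> {"method": "move_arm", "body": {
  "targets": [
    [1,-0.02,0.15,0,0,0,0],
    [1,-0.04,0.3,0,0,0,0],
    [1,-0.06,0.45,0,0,0,0],
    [1,-0.08,0.6,0,0,0,0],
    [1,-0.1,0.75,0,0,0,0],
    [1,-0.11,0.9,0,0,0,0],
    [1,-0.12,1,0,0,0,0],
    [1,-0.14,1.1,0,0,0,0],
    [1,-0.15,1.2,0,0,0,0],
    [1,-0.15,1.2,0,0,0,0]
  ]
}}

```text
t: 15.02
tcp_pos: [469.0, 67.1, 57.0]
orientation: [[-1.0, -0.004, 0.001], [-0.004, 1.0, -0.0], [-0.001, -0.0, -1.0]]
contact_force: [-0.5, -3.2, 7.1]
gripper_width: 18.3
finger_force: 30.0
```

>>> {"method": "move_arm", "body": {
  "targets": [
    [1,-0.01,0.05,0,0,0,0],
    [1,-0.01,0.1,0,0,0,0],
    [1,-0.02,0.15,0,0,0,0],
    [1,-0.02,0.2,0,0,0,0],
    [1,-0.03,0.25,0,0,0,0],
    [1,-0.04,0.3,0,0,0,0],
    [1,-0.04,0.35,0,0,0,0],
    [1,-0.05,0.4,0,0,0,0],
    [1,-0.05,0.4,0,0,0,0],
    [1,-0.05,0.4,0,0,0,0]
  ]
}}

```text
t: 15.85
tcp_pos: [470.2, 76.7, 57.0]
orientation: [[-1.0, -0.004, 0.001], [-0.004, 1.0, -0.0], [-0.001, -0.0, -1.0]]
contact_force: [-0.4, -4.8, 6.6]
gripper_width: 18.7
finger_force: 30.0
```

>>> {"method": "move_arm", "body": {
  "targets": [
    [1,0,0.04,0,0,0,0],
    [1,-0.01,0.08,0,0,0,0],
    [1,-0.01,0.12,0,0,0,0],
    [1,-0.02,0.16,0,0,0,0],
    [1,-0.02,0.2,0,0,0,0],
    [1,-0.03,0.24,0,0,0,0],
    [1,-0.03,0.28,0,0,0,0],
    [1,-0.04,0.3,0,0,0,0],
    [1,-0.04,0.3,0,0,0,0],
    [1,-0.04,0.3,0,0,0,0]
  ]
}}

```text
t: 16.68
tcp_pos: [470.7, 81.3, 57.0]
orientation: [[-1.0, -0.001, -0.0], [-0.001, 1.0, -0.003], [0.0, -0.003, -1.0]]
contact_force: [-2.0, -14.0, 10.7]
gripper_width: 18.5
finger_force: 30.0
```

```bash
cat > chk.py <<'E'
from h import *
d=get_image("top");t=get_image("wrist")
for d,n in((d,"top"),(t,"wrist")):
    im=d["image"];hsv=cv2.cvtColor(im,cv2.COLOR_RGB2HSV);H,S,V=[hsv[...,i].astype(int) for i in range(3)]
    c=proj(d,[[506,103,30],[570,165.5,42],[543,165.5,81.5]]).round().astype(int)
    def big(m,c,rx,ry,z,name):
        if not(0<c[0]<640 and 0<c[1]<400):return
        k=np.zeros(V.shape,np.uint8);sl=np.s_[max(c[1]-ry,0):c[1]+ry,max(c[0]-rx,0):c[0]+rx];k[sl]=m[sl]
        nn,l,st,ce=cv2.connectedComponentsWithStats(k)
        if nn<2:return
        i=np.argmax(st[1:,4])+1
        print(n,name,st[i],ray(d,[ce[i]],z)[0].round(1)[:2],end=" ")
        if name=="blank":
            r=cv2.minAreaRect(max(cv2.findContours((l==i).astype(np.uint8),0,1)[0],key=cv2.contourArea))
            print(r[2],ray(d,cv2.boxPoints(r),z)[:,:2].round(1).tolist(),end="")
        print()
    f=1 if n=="top" else 2
    big(V<80,c[0],22*f,18*f,30,"blank")
    big(((H<6)|(H>174))&(S>150)&(V>110),c[1],8*f,8*f,42,"red")
    big((H>15)&(H<35)&(S>90)&(V>80),c[2],7*f,7*f,81.5,"brass")
print(status.state()["contact_force"],status.state()["tcp_pos"])
E
python3 chk.py
```

```text
top blank [307 220   3   4   8] [459.4  46.1] 0.0 [[456.1, 48.0], [464.9, 47.8], [464.7, 41.9], [456.0, 42.1]]
top red [264 183   2   2   4] [573.9 169.7] 
wrist blank [ 354  262   41   70 1721] [499.1 118.6] 90.0 [[482.0, 103.9], [482.0, 128.7], [532.6, 132.3], [532.7, 105.6]]
[ -2.13358528 -13.11812841  11.7669808 ] [470.71796697  81.32775588  57.04858025]
```

>>> {"method": "move_arm", "body": {
  "targets": [
    [1,0,0.04,0,0,0,0],
    [1,0,0.08,0,0,0,0],
    [1,0,0.12,0,0,0,0],
    [1,0,0.16,0,0,0,0],
    [1,0,0.2,0,0,0,0],
    [1,0,0.2,0,0,0,0],
    [1,0,0.2,0,0,0,0],
    [1,0,0.2,0,0,0,0],
    [1,0,0.2,0,0,0,0],
    [1,0,0.2,0,0,0,0]
  ]
}}

```text
t: 17.62
tcp_pos: [470.8, 81.6, 57.0]
orientation: [[-1.0, 0.003, -0.0], [0.003, 1.0, -0.007], [0.0, -0.007, -1.0]]
contact_force: [-1.4, -28.6, 16.3]
gripper_width: 18.7
finger_force: 30.0
```

```bash
python3 - <<'E'
from h import *
d=get_image("wrist");im=d["image"];hsv=cv2.cvtColor(im,cv2.COLOR_RGB2HSV);H,S,V=[hsv[...,i].astype(int) for i in range(3)]
print("wrist exp blank corners",proj(d,[[479,61.5,30],[479,145.5,30],[535,145.5,30],[535,61.5,30],[515,165.5,40]]).round().tolist())
# row profile through blank along y at x=500, z=30 ; and along x at y=125
for nm,A,B in(("y@x490",[490,100,30],[490,185,30]),("x@y130",[470,130,30],[550,130,30])):
    L=np.linspace(A,B,18);p=proj(d,L).round().astype(int)
    print(nm,[(int(a[1] if nm[0]=='y' else a[0]),int(V[q[1],q[0]]) if 0<=q[0]<640 and 0<=q[1]<400 else -1) for a,q in zip(L,p)])
s=get_image("scene");im=s["image"];cv2.imwrite("pics/s2.png",im[:,:,::-1])
hsv=cv2.cvtColor(im,cv2.COLOR_RGB2HSV);H,S,V=[hsv[...,i].astype(int) for i in range(3)]
P=proj(s,[[571,165.5,42],[543,165.5,81.5]]).round().astype(int);print(P)
for c,m,z in((P[0],((H<6)|(H>174))&(S>170)&(V>120),42),(P[1],(H>15)&(H<32)&(S>110)&(V>110),81.5)):
    k=np.zeros(V.shape,np.uint8);sl=np.s_[c[1]-8:c[1]+8,c[0]-8:c[0]+8];k[sl]=m[sl];q=cv2.connectedComponentsWithStats(k)
    for i in range(1,q[0]): print(q[2][i],ray(s,[q[3][i]],z)[0].round(1))
print(status.state()["contact_force"])
E
```

```text
wrist exp blank corners [[285.0, 257.0], [421.0, 257.0], [414.0, 334.0], [288.0, 334.0], [454.0, 318.0]]
y@x490 [(100, 100), (105, 55), (110, 53), (115, 54), (120, 56), (125, 51), (130, 54), (135, 60), (140, 60), (145, 52), (150, 47), (155, 50), (160, 54), (165, 247), (170, 246), (175, 246), (180, 246), (185, 246)]
x@y130 [(470, 192), (474, 224), (479, 223), (484, 64), (488, 58), (493, 50), (498, 56), (502, 53), (507, 55), (512, 58), (517, 99), (521, 100), (526, 106), (531, 111), (535, 107), (540, 105), (545, 66), (550, 69)]
[[303 181]
 [294 174]]
[300 178   5   5  18] [571.6 172.5  42. ]
[ -2.00860455 -30.63538155  15.79975403]
```

```bash
python3 - <<'E'
from h import *
d=get_image("wrist");s=get_image("scene")
W=cv2.cvtColor(d["image"],cv2.COLOR_RGB2HSV).astype(int)
for x in (485,495,505):
    L=np.array([[x,y,30] for y in np.arange(130,200,2.)]);p=proj(d,L).round().astype(int)
    print(x,[(int(a[1]),int(W[q[1],q[0],2])) for a,q in zip(L,p) if 0<=q[0]<640 and 0<=q[1]<400])
def reds(bgr,nm):
    h=cv2.cvtColor(bgr,cv2.COLOR_BGR2HSV).astype(int);H,S,V=h[...,0],h[...,1],h[...,2]
    for c,m,z in(("red",((H<6)|(H>174))&(S>170)&(V>120),42),("yel",(H>15)&(H<32)&(S>110)&(V>90),81.5)):
        k=np.zeros(V.shape,np.uint8);k[150:200,275:320]=m[150:200,275:320];q=cv2.connectedComponentsWithStats(k)
        for i in range(1,q[0]): print(nm,c,q[2][i],q[3][i].round(1),ray(s,[q[3][i]],z)[0].round(1))
reds(cv2.imread("pics/scene0.png"),"s0");reds(s["image"][:,:,::-1].copy(),"s2")
print("exp grip px for y=165.5, 183:",proj(s,[[543,165.5,81.5],[543,183,81.5],[543,234,81.5]]).round(1).tolist())
h=cv2.cvtColor(s["image"],cv2.COLOR_RGB2HSV)[...,2]
for r in range(158,184,2): print(r,h[r,270:312:2].tolist())
E
```

```text
485 [(130, 60), (132, 65), (134, 66), (136, 97), (138, 97), (140, 99), (142, 97), (144, 108), (146, 160), (148, 162), (150, 162), (152, 163), (154, 153), (156, 247), (158, 247), (160, 247), (162, 247), (164, 247), (166, 247), (168, 247), (170, 247), (172, 247), (174, 247), (176, 247), (178, 247), (180, 247), (182, 247), (184, 247), (186, 247), (188, 247), (190, 247), (192, 247), (194, 247), (196, 247), (198, 246)]
495 [(130, 56), (132, 55), (134, 61), (136, 61), (138, 60), (140, 57), (142, 54), (144, 56), (146, 52), (148, 51), (150, 56), (152, 45), (154, 57), (156, 52), (158, 49), (160, 50), (162, 50), (164, 51), (166, 253), (168, 247), (170, 247), (172, 247), (174, 247), (176, 247), (178, 247), (180, 247), (182, 247), (184, 246), (186, 246), (188, 247), (190, 247), (192, 247), (194, 247), (196, 247), (198, 247)]
505 [(130, 55), (132, 56), (134, 54), (136, 56), (138, 53), (140, 51), (142, 52), (144, 50), (146, 54), (148, 52), (150, 52), (152, 53), (154, 51), (156, 55), (158, 52), (160, 49), (162, 52), (164, 50), (166, 49), (168, 56), (170, 49), (172, 51), (174, 177), (176, 247), (178
[... 1385 characters left out ...]
8, 137, 124, 123, 126, 158, 147, 146, 164, 171]
172 [117, 119, 124, 141, 156, 153, 160, 157, 153, 137, 124, 126, 126, 124, 127, 151, 152, 147, 154, 164, 157]
174 [93, 119, 133, 125, 151, 155, 154, 136, 125, 125, 124, 120, 124, 125, 124, 160, 157, 150, 152, 154, 166]
176 [111, 97, 119, 125, 128, 133, 125, 125, 123, 122, 124, 124, 126, 127, 126, 162, 159, 161, 166, 168, 177]
178 [255, 86, 103, 125, 124, 132, 121, 126, 126, 125, 123, 124, 124, 126, 124, 206, 255, 181, 188, 183, 183]
180 [113, 92, 82, 111, 126, 127, 120, 127, 126, 125, 124, 123, 124, 124, 124, 226, 255, 254, 190, 192, 179]
182 [124, 117, 89, 85, 108, 138, 134, 127, 127, 124, 125, 124, 125, 126, 126, 193, 191, 192, 191, 188, 186]
```

```bash
cat > mp.py <<'E'
from h import *
d=get_image("wrist");h=cv2.cvtColor(d["image"],cv2.COLOR_RGB2HSV).astype(int)
def c(q):
    if not(0<=q[0]<640 and 0<=q[1]<400):return ' '
    H,S,V=h[q[1],q[0]]
    if V<75:return '#'
    if S<50:return 'W' if V>140 else 'g'
    if H<9 or H>170:return 'r'
    return 'O' if V>200 else 'o' if V>130 else 'b'
print("rows x, cols y=90..200 step 2")
for x in range(460,545,3):
    print(x,''.join(c(q) for q in proj(d,[[x,y,30] for y in range(90,200,2)]).round().astype(int)))
E
python3 mp.py
```

```text
rows x, cols y=90..200 step 2
460 bbbooobbbbbbbbbbbbbbbWWWWOooooooOOOOOOOOOOOOOOOOOOOOOOO
463 obbooobbbbbbbbbbbbbbbbWWWoooooooOOOOOOOOOOOOOOOOOOOOOOO
466 O#rrrroooooooobbbbbbbbboooooooooOOOOOOOOOOOOOOOOOOOOOOO
469 O#rrrrOOOOOOOOOoooooooooooooooooOOOOOOOOOOOOOOOOOOOOOOO
472 O#rrrrrOOOOOOOOOOOOOOOOOWOOOOOoOOOOOOOOOOOOOOOOOOOOOOOO
475 ##rrrrrOOOOOOOOOOOOOOOOOWWWWWWWWOOOOOOOOOOOOOOOOOOOOOOO
478 ###rrrrrOOOOOOOOOOOOOOOOWOOWWWOOOOOOOOOOOOOOOOOOOOOOOOO
481 ###rrrrrrOOOOOOOOOOOOOOogggoooOOOOOOOOOOOOOOOOOOOOOOOOO
484 ###rrrrrrr#############gggggWWWWOOOOOOOOOOOOOOOOOOOOOOO
487 b##rrrrrrrr############gggggWWWWWOOOOOOOOOOOOOOOOOOOOOO
490 bb##rrrr############################OOOOOOOOOOOOOOOOOOO
493 bb##rrrr#############################OOOOOOOOOOOOOOOOOO
496 bb##rrrr###############################OOOOOOOOOOOOOOOO
499 bb##rrrr################################OOOOOOOOOOOOOOO
502 bb###rrbob###############################OOOOOOOOOOOOOO
505 gg##rrrooo################################oOOOOOOOOOOOO
508 gg###rrooo#################################rOOOOOOOOOOO
511 ggggggggoo####################################g#ggggggg
514 ggggggggbob###################################ggggggggg
517 gggggggggobgggggggggggggggggggggggggggggggggggggggggggg
520 gggggWWWgoO#ggggggggggggggggggggggggggggggggggggWWWWWWW
523 gggggWWWgoO#ggggggggggggggggggggggggggggggggggggWWWWWWW
526 ggggggWWgbO#ggggggggggggggggggggggggggggggggggggWWWWWWW
529 ggggggWWWoO#ggggggggggggggggggggggggggggggggggggWWWWWWW
532 gggggggggoO#ggggggggggggggggggggggggggggggggggggggggggg
535 gggggggggoO#ggggggggggggggggggggggggggggggggggggggggggg
538 WWWWgrrrboObgggggggggggggggggggggggggggggggggggg###WWWW
541 WWWWWrrrboObgggggggggggggggggggggggggggggggggggg####WWW
544 WWWWWrrr#oO#gggggggggggggggggggggggggggggggggggg#####gW
```

```bash
python3 - <<'E'
from h import *
d=dict(get_image("wrist"));h1=cv2.cvtColor(d["image"],cv2.COLOR_RGB2HSV).astype(int);s=status.state()
def show(d,h,x,ys,z):
    print(x,[(y,*h[q[1],q[0]].tolist()) for y,q in zip(ys,proj(d,[[x,y,z] for y in ys]).round().astype(int)) if 0<=q[0]<640 and 0<=q[1]<400])
print("now");show(d,h1,485.5,range(128,160,2),30)
C=-np.array(d["R"]).T@d["t"];dr=s["orientation"].T@(C-s["tcp_pos"]);Rr=np.array(d["R"])@s["orientation"]
R3=np.array([[-1,-.001,-.002],[-.001,1,-.001],[.002,-.001,-1]]);C3=np.array([517.75,133.07,218.4])+R3@dr
d["R"]=Rr@R3.T;d["t"]=-d["R"]@C3
h3=cv2.cvtColor(cv2.imread("pics/w3.png"),cv2.COLOR_BGR2HSV).astype(int)
print("w3");[show(d,h3,x,list(range(52,72,2))+list(range(126,164,2)),30) for x in(484,495,510)]
E
```

```text
now
485.5 [(128, 30, 5, 55), (130, 15, 33, 61), (132, 5, 24, 63), (134, 11, 31, 65), (136, 9, 26, 97), (138, 12, 27, 95), (140, 14, 38, 102), (142, 14, 33, 100), (144, 16, 30, 109), (146, 13, 22, 162), (148, 14, 17, 161), (150, 14, 18, 158), (152, 13, 14, 159), (154, 20, 5, 153), (156, 21, 136, 249), (158, 21, 137, 247)]
w3
484 [(52, 14, 156, 200), (54, 13, 157, 198), (56, 14, 156, 196), (58, 14, 162, 194), (60, 14, 142, 147), (62, 18, 75, 75), (64, 30, 9, 56), (66, 40, 13, 59), (68, 10, 27, 57), (70, 0, 17, 60), (126, 4, 31, 65), (128, 20, 46, 67), (130, 8, 41, 68), (132, 2, 45, 73), (134, 8, 51, 75), (136, 8, 51, 75), (138, 7, 63, 85), (140, 8, 35, 109), (142, 10, 54, 108), (144, 20, 135, 255), (146, 23, 129, 251), (148, 23, 131, 248), (150, 23, 128, 247), (152, 22, 126, 247), (154, 22, 129, 247), (156, 22, 130, 247), (158, 21, 127, 247), (160, 22, 130, 247), (162, 22, 128, 247)]
495 [(52, 13, 157, 203), (54, 13, 160, 201), (56, 13, 158, 202), (58, 13, 160, 201), (60, 13, 162, 210), (62, 75, 19, 54), (64, 150, 4, 59), (66, 15, 17, 59), (68, 20, 13, 61), (70, 12, 21, 62), (126, 17, 
[... 196 characters left out ...]
(148, 0, 0, 247), (150, 0, 0, 247), (152, 0, 0, 247), (154, 0, 0, 247), (156, 0, 0, 247), (158, 108, 5, 252), (160, 21, 136, 247), (162, 22, 130, 247)]
510 [(52, 14, 158, 189), (54, 13, 158, 191), (56, 13, 151, 192), (58, 13, 157, 192), (60, 13, 158, 202), (62, 98, 19, 55), (64, 60, 4, 58), (66, 23, 35, 59), (68, 23, 18, 57), (70, 0, 0, 54), (126, 6, 34, 75), (128, 14, 43, 78), (130, 7, 39, 84), (132, 6, 45, 91), (134, 4, 42, 86), (136, 12, 41, 93), (138, 8, 48, 95), (140, 13, 41, 113), (142, 6, 35, 116), (144, 7, 60, 94), (146, 120, 1, 253), (148, 0, 0, 247), (150, 0, 0, 247), (152, 0, 0, 247), (154, 0, 0, 247), (156, 0, 0, 247), (158, 111, 7, 254), (160, 21, 134, 247), (162, 20, 134, 247)]
```

The numbers show it is clamped:
- **Stop:** its face is still at y about 145, with the blank's end against it.
- **Wedge:** jammed at peg y 81.6, against a predicted 80 or so when flush. An extra 5 mm of command moved it only 0.3 mm while the push rose to about 29 N.

Handing in.

```bash
python3 -c "
from rig import env,status
s=status.state();print(s['tcp_pos'],s['contact_force'],s['finger_force'],abs(s['dq']).max())
print(env.sign_off())"
```

```text
[470.77383139  81.64959066  57.06007539] [ -1.69378186 -29.41288463  16.52034742] 30.02270221710205 0.001980060134518855
the job is handed in; nothing more can be done
None
```

I handed the job in at about 18 s with the pointer about 1 mm off the marker by camera, the blank's end against the stop, and the wedge jammed under a push of about 29 N, still gripped. I inferred that the blank is flush from where the wedge jammed rather than measuring it directly, and the hand-in returned no verdict.

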